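# Draw a gas sample: open the tap, pull the syringe piston to the marker and hold it

## Task

Take a gas sample with the syringe on the stand: first turn the tap handle fully open, so that it lies in line with the metal tube, and only then draw the piston by its knob straight up out of the barrel, without forcing it sideways, until its lower end is level with the rubber marker ring on the barrel. Finish there still gripping the piston, keeping it steady at that height: it sinks under its own weight if let go, and a colleague will shut the tap while you hold. Do not shift the marker ring or the things standing about.

Things in the scene. Friction and masses are not known exactly. Their poses are not given: they have to be found in the camera images.
- gas_stand: Fixed stand: grey base plate 125 x 280 x 12 mm (x, y, z), origin under its centre on the bench. A clear upright barrel (bore 30 mm, 35 mm outside) has its axis at x 0, y +70 mm, inner floor 50 mm above the bench; behind it (x +47 mm) a 12 mm column, 178 mm high, clamps it near the top. The tap is at x 0, y -90 mm; an 8 mm metal tube joins both along y, 35 mm up. Yaw within 0.4 rad.
- tap (a joint): Angle of the tap handle, rad: 0 shut (bar across the tube, along the stand's x), 1.57 fully open at a stop (bar along the tube, the stand's y). Grows counter-clockwise seen from above; stiff (0.06 N m), stays where left; starts between 0 and 0.3.
- tap_grip (a point): Point on the tap's axis in the black bar handle, 82 mm above the bench, 8 mm below the bar's top. The bar is 48 mm long, 10 mm thick and 22 mm high; free gap of 12 mm beneath it, above the 34 mm square tap body. The point's x axis lies along the bar and turns with it.
- piston: Loose round steel piston, 0.22 to 0.37 kg, 28.2 mm thick, 147 mm long, standing in the 30 mm bore on the barrel's floor; above it a 13 mm neck, 15 mm long, and a black knob 28 mm across, 26 mm high; 188 mm over all. Origin at the centre of its lower end, z along its axis towards the knob.
- piston_foot (a point): Centre of the piston's lower end (seen through the clear barrel); at the start on the barrel's floor, 50 mm above the bench.
- piston_knob (a point): Middle of the piston's knob, 175 mm above the piston's lower end; at the start 225 mm above the bench, 35 mm above the barrel's rim. The knob stands clear on all sides and can be pinched from above.
- barrel_rim (a point): Centre of the barrel's mouth, at the height of its rim, 190 mm above the bench; the rim has a clear flange 48 mm across.
- marker_mid (a point): Centre of the black rubber marker ring round the barrel (43 mm across, 8 mm high; below the metal clamp ring), on the barrel's axis at half the ring's height; 85 to 125 mm above the bench, it varies. It shows how high the piston's lower end has to be drawn. It sits tight on the barrel.
- vial_a: Bystander: glass vial with a black cap, 23 mm across, 46 mm high, on the bench in front of the stand; origin under its foot.
- vial_b: Bystander: glass vial with a white cap, 23 mm across, 46 mm high, on the bench in front of the stand; origin under its foot.
- stopper: Bystander: black rubber stopper, 35 mm across, 28 mm high, on the bench in front of the stand; origin under it.
- dropper: Bystander: white dropper bottle with a green tip, 31 mm across, 95 mm high, on the bench behind the stand; origin under its foot.
- small_beaker: Bystander: small glass beaker, 46 mm across, 58 mm high, on the bench to the left; origin under its foot.
- tape: Bystander: roll of tape lying flat, 58 mm across, 18 mm high, on the bench to the right; origin under it.

How it is judged:
By the outcome, as a careful person would: the job done as asked, in the order asked, and still so for the second after the job is handed in, while the arm keeps its last pose, push and grip.
It also fails if it takes over 48 s, if anything falls off the work surface, if the arm or the gripper's body presses on something with over 40 N, if the wrist force passes 120 N, or if a joint passes its speed limit or range.

## Robot

A 6-joint arm with a two-finger parallel gripper is mounted at the origin on a cart in front of the work surface, level with it; the furniture and walls round the work are solid. World frame = base frame: x ahead of the robot, y to its left, z up, the work surface at z = 0. Lengths are in mm, angles in rad, forces in N, time in s.
With the tool pointing down it reaches from about 275 to 850 mm from the base axis. Payload 5.2 kg.
Tool frame: the origin (TCP) lies at the centre of the arm's flange, where the gripper is bolted on; the fingertips stand 173 mm ahead of it and the grasp point (between the pads) lies 155 mm ahead of it (tip_extent is the distance from the TCP to the fingertips, in mm); z points along the fingers, y is the line along which they close (so a half turn about z gives the same grasp; the last joint's range is limited). The gripper opens to 85 mm and grips with 20 to 120 N. Pads are 22 mm wide; open, the fingers measure 114 mm over their backs; the gripper's body (76 mm by 85 mm) begins 54 mm behind the grasp point. The pads swing forward as they close: fully open they stand 13 mm farther back than shut.
Start: joints at [1.13, 0.259, 1.535, -0, 1.348, -0.203], TCP at [129.539, 534.534, 404.71] pointing down, gripper open.
Joint ranges: [-3.14, 3.14], [-0.91, 2.08], [0.19, 2.58], [-1.22, 4.36], [0.22, 2.71], [-3.12, 3.12]. Speed limits (rad/s): [2.57, 2.57, 3.14, 3.14, 3.14, 3.14].

## Interface

Orientations are given as a rotation vector (axis times angle).
In Python, from bench import * gives the robot as it stands.
- The arm moves only by the shell command python3 -m jog 'ROWS' [FORCE]. ROWS is JSON, a list of rows, each a list of 7 numbers: the shift along the world's x, y, z each as a share of 250 mm, from -1 to 1, then the turn, a rotation vector about the world's x, y, z each as a share of 180 degrees, from -1 to 1, then the gripper command: -1 is fully open, 1 is shut, values between are in proportion. In form: [[tx, ty, tz, wx, wy, wz, fingers], ...]. A call has 1 to 5 rows; each row is the pose to reach, as a shift and turn from the pose commanded when the call began, turning the shorter way round; what a row does not reach only later rows make up. A row lasts 1/10 s, in which the tool goes at most 50 mm and 8.59 degrees, less where a joint would pass 70% of its speed; a pose out of reach is approached as far as the arm can. A call with a number of a shift or a turn outside -1 to 1 is refused whole. A call with a gripper value outside its range is refused whole. The fingers move at their own pace and stop on an object; FORCE is the grip in N (left out, the last holds). Time passes only in rows, so rows that repeat a pose let the fingers close. It gives the time, the measured TCP pose, the force, the opening and the grip force at its end, in the units of the state.
- observe(): the state, without advancing time (a new reading comes with each control period).
- snapshot(name): name is "side" or "top"; returns a dict with "color" (384x512x3 uint8, red, green, blue), "K" (3x3 intrinsics, pixels), "cam_to_world" (4x4, takes a point from camera to world coordinates). Camera axes: x right, y down, z forward; pixel columns grow to the right and rows downward; lengths in mm; the calibration is good to about 2 mm. A picture is of the moment at which its call begins. There is no depth.
- finish_job(): hands the job in; it is judged then, once.
Trained networks look in the newest picture that a camera, given by its name, has taken for a name from the list of things; names that differ only in an ending like _2 or _b are one class to them, and where a whole thing is asked for, a point or a joint stands for the part that bears it (a point fixed in the world has none). Each returns a list of dicts, best first, with "p" (0 to 1); they miss things now and then, are a little off and sometimes report something else, mostly with a low value. They report only what shows in the picture. A call takes as long as a camera call.
- outline_of(camera, query): "mask" (384x512 bool, what is visible of it) and "uv" ([column, row] in pixels, amid what is visible of it).
The state is a dict: "t": time; "q": joint angles; "qd": joint speeds; "tau": joint torques, N m; "eef_pos": TCP position; "tool_rot": TCP orientation; "contact_force": force on the tool from outside, world axes, zero at the start; "wrist_torque": the same for the moment, N m; "grip_width": opening from 0.0 (shut) to 1.0 (fully open); "finger_force": force on a finger pad.
Only numpy, scipy, OpenCV 4.12 (cv2) and the standard library are available. Lean on these libraries where they do the work, as an engineer would, in place of code of your own. Each camera call takes 0.05 s, during which the arm holds its last target. There are 200 camera calls.

## Working session

There is one attempt and no reset: what is moved stays moved. The work goes in short steps, Python scripts to look and compute and a shell command to move; the robot and the scene stay as the last step left them, time stands still between calls to the robot, and variables do not carry over. Pictures are saved under pics/ and viewed, at most 10 in all, crops included, and the job is handed in when it is done.

```bash
mkdir -p pics; cat > h.py <<'E'
from bench import *
import numpy as np, cv2
def proj(s,P):
    T=np.linalg.inv(s["cam_to_world"]);p=np.atleast_2d(P)@T[:3,:3].T+T[:3,3]
    q=p@np.array(s["K"]).T;return q[:,:2]/q[:,2:]
def ray(s,uv,z):
    M=np.array(s["cam_to_world"]);d=M[:3,:3]@np.linalg.inv(s["K"])@np.array([uv[0],uv[1],1.]);o=M[:3,3]
    return o+d*(z-o[2])/d[2]
E
python3 - <<'E'
from h import *
ims=[]
for c in ["top","side"]:
    s=snapshot(c);ims.append(s["color"]);print(c,np.round(s["K"],1).tolist(),np.round(s["cam_to_world"],3).tolist())
    for q,z in [("gas_stand",6),("tap",82),("tap_grip",82),("piston_knob",225),("barrel_rim",190),("marker_mid",105),("piston_foot",50),("dropper",50),("small_beaker",30),("tape",9),("stopper",14),("vial_a",23)]:
        for r in outline_of(c,q)[:2]:
            print(q,round(r["p"],2),np.round(r["uv"]),r["mask"].sum(),np.round(ray(s,r["uv"],z)))
for n,i in zip("ab",ims): cv2.imwrite(f"pics/{n}.png",cv2.resize(i[:,:,::-1],(800,600)))
print(observe())
E
```

```text
top [[480.4, 0.0, 255.5], [0.0, 480.4, 191.7], [0.0, 0.0, 1.0]] [[-0.01, -0.984, 0.178, 302.832], [-1.0, 0.011, 0.005, -6.361], [-0.007, -0.178, -0.984, 1407.587], [0.0, 0.0, 0.0, 1.0]]
gas_stand 0.94 [294. 201.] 3924 [ 527. -114.    6.]
gas_stand 0.49 [325. 196.] 95 [ 540. -206.    6.]
tap 0.64 [384. 178.] 254 [ 577. -361.   82.]
tap 0.33 [269. 184.] 140 [566. -37.  82.]
piston_knob 0.47 [266. 184.] 136 [536. -26. 225.]
barrel_rim 0.61 [290. 202.] 4082 [496. -87. 190.]
marker_mid 0.31 [291. 201.] 4104 [512. -97. 105.]
piston_foot 0.44 [269. 183.] 129 [574. -39.  50.]
small_beaker 0.68 [134. 215.] 258 [488. 352.  30.]
tape 0.52 [381. 171.] 268 [ 614. -372.    9.]
vial_a 0.5 [260. 229.] 44 [444. -12.  23.]
side [[492.9, 0.0, 259.8], [0.0, 492.9, 193.0], [0.0, 0.0, 1.0]] [[0.999, -0.034, 0.018, 477.073], [-0.032, -0.485, 0.874, -1340.427], [-0.021, -0.874, -0.486, 900.401], [0.0, 0.0, 0.0, 1.0]]
gas_stand 0.61 [270. 244.] 2845 [532. -67.   6.]
tap 0.71 [265. 247.] 127 [ 512. -186.   82.]
tap_grip 0.44 [299. 307.] 349 [ 584. -439.   82.]
piston_knob 0.6 [268. 248.] 139 [ 512. -393.  225
[... 452 characters left out ...]
241.] 120 [421. -66.  23.]
{'t': 1.3, 'q': array([ 1.13020135e+00,  2.58607432e-01,  1.53497655e+00, -1.68604304e-05,
        1.34795656e+00, -2.02812128e-01]), 'qd': array([ 0.00073601, -0.00158488, -0.00097305,  0.0006563 ,  0.00052896,
        0.00029412]), 'tau': array([ 2.84768530e-04, -4.45931733e+01, -2.90877897e+01, -3.43803922e-04,
        1.02485192e-03,  1.32279612e-05]), 'eef_pos': array([129.54780882, 534.54793374, 404.7151648 ]), 'tool_rot': array([3.72619497e-01, 3.11938416e+00, 6.94984664e-05]), 'contact_force': array([-0.60583139,  0.50175604, -0.28588196]), 'wrist_torque': array([ 0.00240457,  0.00699654, -0.05204086]), 'finger_force': 0.0, 'grip_width': 1.0001250833217556}
```

View pics/a.png

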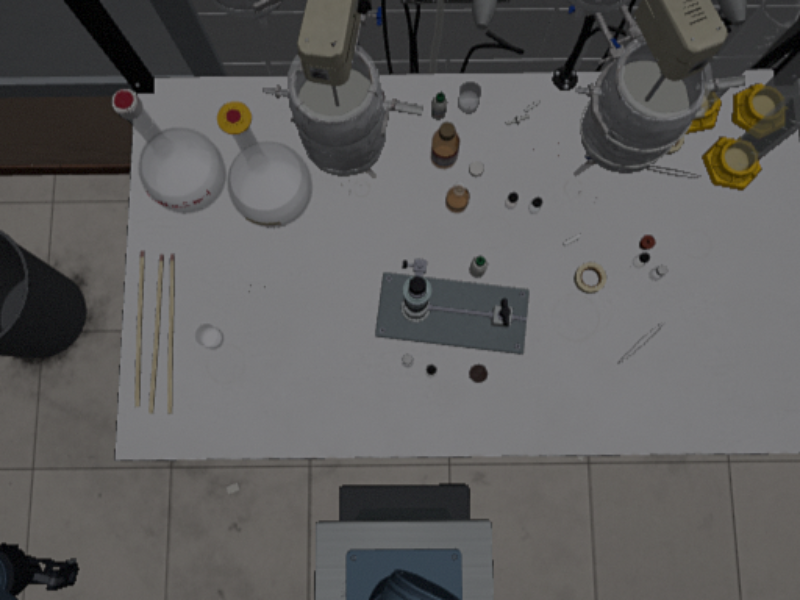

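View pics/b.png

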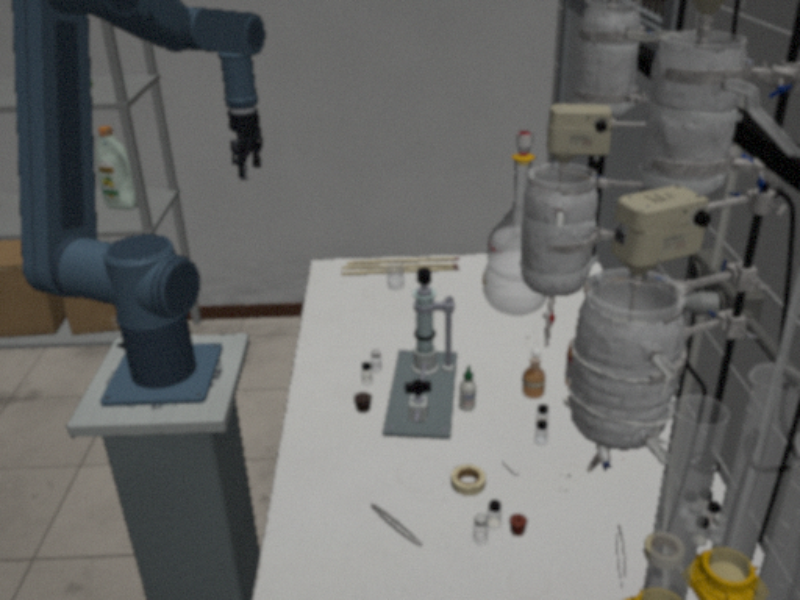

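```bash
python3 - <<'E'
from h import *
s=snapshot("top");a=s["color"][160:240,230:350,::-1]
S=snapshot("side");b=S["color"][165:285,225:315,::-1]
np.save("pics/side0.npy",S["color"]);np.save("pics/top0.npy",s["color"])
cv2.imwrite("pics/c.png",cv2.resize(a,None,fx=6.5,fy=6.5,interpolation=cv2.INTER_CUBIC))
cv2.imwrite("pics/d.png",cv2.resize(b,None,fx=5,fy=5,interpolation=cv2.INTER_CUBIC))
m=outline_of("top","gas_stand")[0]["mask"].astype(np.uint8)
c=max(cv2.findContours(m,0,1)[0],key=cv2.contourArea);print(cv2.boxPoints(cv2.minAreaRect(c)))
E
```

```text
[[240.52261 215.13724]
 [245.327   173.49927]
 [338.47153 184.2467 ]
 [333.66714 225.88467]]
```

View pics/c.png

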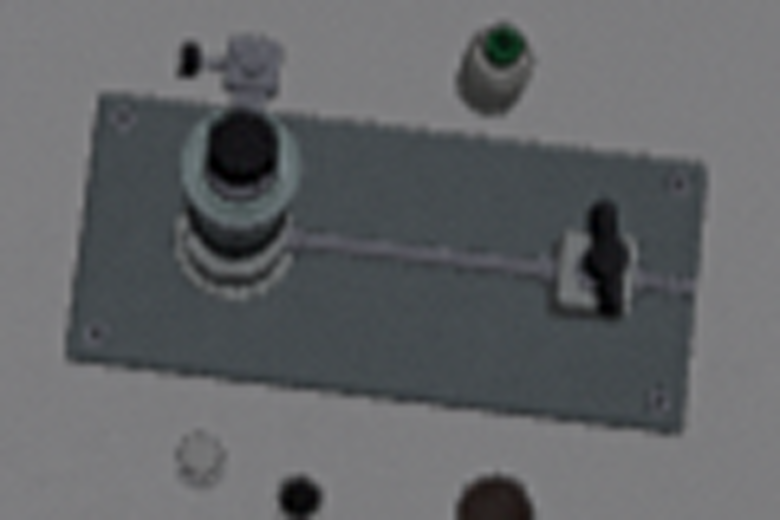

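View pics/d.png

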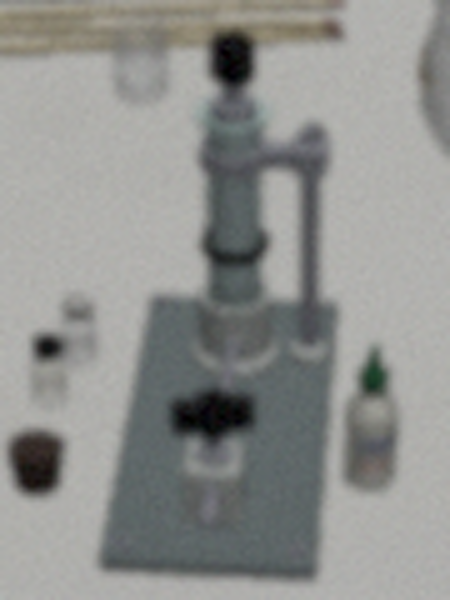

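```bash
python3 - <<'E'
from h import *
from scipy.optimize import least_squares
s=snapshot("top");S=snapshot("side")
t=np.array([(99,94),(707,163),(682,432),(68,360),(242,147),(604,258)])/6.5+[230,160]-.5*(1-1/6.5)
d=np.array([(153,298),(336,306),(315,577),(101,567),(232,60),(213,413),(235,247)])/5+[225,165]-.4
Lt=np.array([(62.5,140,12),(62.5,-140,12),(-62.5,-140,12),(-62.5,140,12),(0,70,238),(0,-90,90)],float)
Ld=np.array([(-62.5,140,12),(62.5,140,12),(62.5,-140,12),(-62.5,-140,12),(0,70,225),(0,-90,79),(0,70,0)],float)
def W(p,L):
    c,n=np.cos(p[2]),np.sin(p[2]);return np.c_[p[0]+c*L[:,0]-n*L[:,1],p[1]+n*L[:,0]+c*L[:,1],L[:,2]]
def f(p):
    D=Ld.copy();D[6,2]=p[3]
    r=proj(s,W(p,Lt))-t; q=proj(S,W(p,D))-d
    return np.r_[(r-p[4:6]).ravel(),(q-p[6:8]).ravel(),p[4:]*.5]
r=least_squares(f,[530,-110,-.115,105,0,0,0,0],x_scale=[100,100,.1,100,1,1,1,1]);p=r.x
print(np.round(p,3));print(np.round(r.fun.reshape(-1,2),2))
print(W(p,np.array([(0,70,225),(0,-90,82.)])))
# bar angle: ends in top image
b=[ray(s,np.array(u)/6.5+[230,160]-.42,90) for u in [(603,207),(607,310)]];v=b[0]-b[1];print(v,np.arctan2(v[1],v[0])-p[2])
b=[ray(S,np.array(u)/5+[225,165]-.4,79) for u in [(178,414),(248,412)]];v=b[1]-b[0];print(v,np.arctan2(v[1],v[0])-p[2])
E
```

```text
[ 5.29497e+02 -9.90510e+01 -1.29000e-01  9.65420e+01  3.72000e-01
  6.70000e-02 -1.10000e-01 -4.65000e-01]
[[-0.26 -0.26]
 [ 0.17 -0.01]
 [ 0.22  0.46]
 [-0.73  0.27]
 [ 0.02 -0.27]
 [ 0.67 -0.17]
 [-0.53 -0.13]
 [ 0.37 -0.44]
 [ 0.63 -0.82]
 [-0.55 -0.79]
 [ 0.07  0.76]
 [ 0.09  1.31]
 [-0.1   0.  ]
 [ 0.19  0.03]
 [-0.06 -0.23]]
[[ 538.51045681  -29.63392479  225.        ]
 [ 517.90935001 -188.30211442   82.        ]]
[44.58892182  0.15648923  0.        ] 0.13262494520096407
[40.06889772 -0.5363749   0.        ] 0.11572984499243541
```

```bash
python3 -m jog '[[0.388,-0.722,0.16,0,0,-0.231,-1],[0.388,-0.722,0.16,0,0,-0.231,-1],[0.388,-0.722,0.16,0,0,-0.231,-1],[0.388,-0.722,0.16,0,0,-0.231,-1],[0.388,-0.722,0.16,0,0,-0.231,-1]]' 40
python3 -m jog '[[0.388,-0.722,0,0,0,-0.231,-1],[0.388,-0.722,0,0,0,-0.231,-1],[0.388,-0.722,0,0,0,-0.231,-1],[0.388,-0.722,0,0,0,-0.231,-1],[0.388,-0.722,0,0,0,-0.231,-1]]'
python3 -m jog '[[0.388,-0.722,0,0,0,-0.231,-1],[0.388,-0.722,0,0,0,-0.231,-1],[0.388,-0.722,0,0,0,-0.231,-1],[0.388,-0.722,0,0,0,-0.231,-1],[0.388,-0.722,0,0,0,-0.231,-1]]'
python3 -c "
from h import *
o=observe();print(o['t'],o['eef_pos'],o['tool_rot'],o['q'])"
```

```text
t: 2.05
eef_pos: [228.1, 350.9, 446.0]
tool_rot: [1.468, 2.775, 0.002]
contact_force: [0.1, 0.6, 0.4]
grip_width: 0.997
finger_force: 0.0
t: 2.55
eef_pos: [325.9, 169.1, 445.0]
tool_rot: [2.361, 2.068, 0.0]
contact_force: [-0.7, -0.2, -0.7]
grip_width: 1.003
finger_force: 0.0
t: 3.05
eef_pos: [422.7, -11.6, 444.7]
tool_rot: [2.94, 1.099, 0.001]
contact_force: [-0.3, -0.7, -0.3]
grip_width: 0.998
finger_force: 0.0
3.05 [422.69318014 -11.56122273 444.69174723] [2.94047023e+00 1.09906903e+00 6.09867407e-04] [-2.91715689e-01 -3.71944929e-03  1.74260741e+00 -1.72829071e-03
  1.40092372e+00  5.63981887e-01]
```

```bash
python3 -m jog '[[0.381,-0.707,-0.5,0,0,-0.228,-0.2],[0.381,-0.707,-0.5,0,0,-0.228,-0.2],[0.381,-0.707,-0.5,0,0,-0.228,-0.2],[0.381,-0.707,-0.5,0,0,-0.228,-0.2],[0.381,-0.707,-0.5,0,0,-0.228,-0.2]]'
python3 -m jog '[[0,0,0,0,0,0,-0.2],[0,0,0,0,0,0,-0.2]]'
python3 - <<'E'
from h import *
o=observe();print(o['eef_pos'],o['tool_rot'],o['q'])
T=snapshot("top");S=snapshot("side")
a=cv2.resize(T["color"][170:240,270:370,::-1],None,fx=5,fy=5,interpolation=2)
b=cv2.resize(S["color"][165:285,225:315,::-1],None,fx=3.3,fy=3.3,interpolation=2)
h=max(len(a),len(b));c=np.zeros((h,a.shape[1]+b.shape[1],3),np.uint8);c[:len(a),:a.shape[1]]=a;c[:len(b),a.shape[1]:]=b
cv2.imwrite("pics/e.png",c)
E
```

```text
t: 3.55
eef_pos: [516.4, -186.0, 317.9]
tool_rot: [-3.141, -0.005, 0.001]
contact_force: [0.5, -0.2, 0.8]
grip_width: 0.601
finger_force: 0.0
t: 3.75
eef_pos: [515.7, -184.2, 318.8]
tool_rot: [-3.14, -0.016, 0.003]
contact_force: [-0.6, -0.7, 0.3]
grip_width: 0.601
finger_force: 0.0
[ 515.66567881 -184.15289759  318.84100821] [-3.14009248e+00 -1.62369589e-02  3.03446924e-03] [-5.46836137e-01  3.27594340e-01  1.66157394e+00  2.48015338e-04
  1.15483393e+00  1.01351809e+00]
```

View pics/e.png

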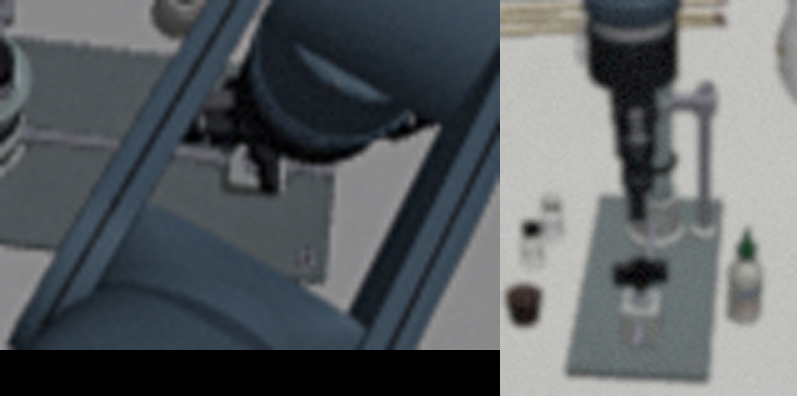

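```bash
python3 -m jog '[[0.009,-0.0165,-0.323,0,0,-0.003,-0.2],[0.009,-0.0165,-0.323,0,0,-0.003,-0.2],[0.009,-0.0165,-0.323,0,0,-0.003,-0.2],[0.009,-0.0165,-0.323,0,0,-0.003,-0.2]]' 25
python3 -m jog '[[0,0,0,0,0,0,0.4],[0,0,0,0,0,0,0.6],[0,0,0,0,0,0,0.7],[0,0,0,0,0,0,0.8],[0,0,0,0,0,0,0.9]]'
python3 -m jog '[[0,0,0,0,0,0,1],[0,0,0,0,0,0,1],[0,0,0,0,0,0,1]]'
```

```text
t: 4.25
eef_pos: [518.2, -187.1, 240.3]
tool_rot: [3.141, 0.004, 0.001]
contact_force: [-0.5, -0.3, -0.0]
grip_width: 0.597
finger_force: 0.0
t: 4.75
eef_pos: [518.6, -186.8, 240.6]
tool_rot: [-3.14, -0.001, -0.004]
contact_force: [1.6, 7.4, 7.7]
grip_width: 0.109
finger_force: 24.8
t: 5.05
eef_pos: [518.6, -186.7, 240.5]
tool_rot: [-3.14, -0.001, -0.004]
contact_force: [1.3, 6.4, 6.9]
grip_width: 0.112
finger_force: 24.8
```

```bash
python3 -m jog '[[0,0.003,0,0,0,0.04,1],[0,0.003,0,0,0,0.08,1],[0,0.003,0,0,0,0.12,1],[0,0.003,0,0,0,0.16,1],[0,0.003,0,0,0,0.2,1]]' 35
python3 -m jog '[[0,0,0,0,0,0.04,1],[0,0,0,0,0,0.08,1],[0,0,0,0,0,0.12,1],[0,0,0,0,0,0.16,1],[0,0,0,0,0,0.2,1]]'
python3 -m jog '[[0,0,0,0,0,0.02,1],[0,0,0,0,0,0.04,1],[0,0,0,0,0,0.059,1],[0,0,0,0,0,0.059,1],[0,0,0,0,0,0.059,1]]'
python3 -c "
from h import *
o=observe();print(o['wrist_torque'],o['q'][0]-o['q'][5]+np.pi/2)"
```

```text
t: 5.55
eef_pos: [518.6, -186.3, 240.6]
tool_rot: [-2.985, -0.979, -0.004]
contact_force: [0.9, 5.8, 7.7]
grip_width: 0.115
finger_force: 38.0
t: 6.05
eef_pos: [518.4, -186.1, 240.6]
tool_rot: [2.536, 1.854, 0.004]
contact_force: [-0.3, 5.5, 8.6]
grip_width: 0.109
finger_force: 38.1
t: 6.55
eef_pos: [518.3, -186.1, 240.6]
tool_rot: [2.359, 2.074, 0.004]
contact_force: [-0.4, 6.7, 8.9]
grip_width: 0.108
finger_force: 38.2
[ 1.03979725  0.08096034 -0.09159884] 1.4440083401826556
```

```bash
for i in 1; do python3 -m jog '[[0,0,0,0,0,0.01,1],[0,0,0,0,0,0.01,1],[0,0,0,0,0,0.01,1]]'; python3 -c "
from h import *
o=observe();print(o['wrist_torque'],o['q'][0]-o['q'][5]+np.pi/2)"; python3 -m jog '[[0,0,0,0,0,0.01,1],[0,0,0,0,0,0.01,1],[0,0,0,0,0,0.01,1]]'; python3 -c "
from h import *
o=observe();print(o['wrist_torque'],o['q'][0]-o['q'][5]+np.pi/2)"; done
```

```text
t: 6.85
eef_pos: [518.3, -186.1, 240.6]
tool_rot: [2.328, 2.11, 0.004]
contact_force: [-0.2, 7.1, 8.6]
grip_width: 0.105
finger_force: 41.2
[ 1.13719987  0.1018512  -0.64520648] 1.4742053818561633
t: 7.15
eef_pos: [518.3, -186.2, 240.7]
tool_rot: [-2.295, -2.145, -0.004]
contact_force: [-1.0, 7.0, 8.8]
grip_width: 0.109
finger_force: 51.2
[ 1.10203575  0.1510597  -1.07298092] 1.504889958412765
```

```bash
python3 -m jog '[[0,0,0,0,0,0,0.6],[0,0,0,0,0,0,0.2],[0,0,0,0,0,0,-0.2],[0,0,0,0,0,0,-0.2]]' 30
python3 -m jog '[[0,0,0.758,0,0,0,-0.2],[0,0,0.758,0,0,0,-0.2],[0,0,0.758,0,0,0,-0.2],[0,0,0.758,0,0,0,-0.2],[0,0,0.758,0,0,0,-0.2]]'
python3 -m jog '[[0.081,0.626,0,0,0,0.02,-0.2],[0.081,0.626,0,0,0,0.02,-0.2],[0.081,0.626,0,0,0,0.02,-0.2],[0.081,0.626,0,0,0,0.02,-0.2],[0.081,0.626,0,0,0,0.02,-0.2]]'
python3 -m jog '[[0,0,0,0,0,0,-0.2],[0,0,0,0,0,0,-0.2]]'
python3 - <<'E'
from h import *
o=observe();print(o['eef_pos'],o['tool_rot'],o['contact_force'])
T=snapshot("top");S=snapshot("side")
a=cv2.resize(T["color"][170:240,270:350,::-1],None,fx=5,fy=5,interpolation=2)
b=cv2.resize(S["color"][165:285,225:315,::-1],None,fx=4.4,fy=4.4,interpolation=2)
h=max(len(a),len(b));c=np.zeros((h,a.shape[1]+b.shape[1],3),np.uint8);c[:len(a),:a.shape[1]]=a;c[:len(b),a.shape[1]:]=b
cv2.imwrite("pics/f.png",c)
E
```

```text
t: 7.55
eef_pos: [518.0, -187.2, 238.9]
tool_rot: [2.292, 2.148, -0.0]
contact_force: [0.2, 0.1, -0.0]
grip_width: 0.602
finger_force: 0.0
t: 8.05
eef_pos: [519.0, -187.7, 435.2]
tool_rot: [2.284, 2.14, 0.005]
contact_force: [-0.2, 0.2, -0.1]
grip_width: 0.601
finger_force: 0.0
t: 8.55
eef_pos: [538.2, -29.0, 427.8]
tool_rot: [-2.219, -2.222, 0.001]
contact_force: [-0.5, -0.3, 0.4]
grip_width: 0.597
finger_force: 0.0
t: 8.75
eef_pos: [538.3, -32.0, 428.1]
tool_rot: [-2.226, -2.217, 0.001]
contact_force: [-0.7, -1.1, 0.8]
grip_width: 0.6
finger_force: 0.0
[538.29999367 -32.03561716 428.09147308] [-2.22566135e+00 -2.21703524e+00  1.12376540e-03] [-0.66198973 -1.07498699  0.79711587]
```

View pics/f.png

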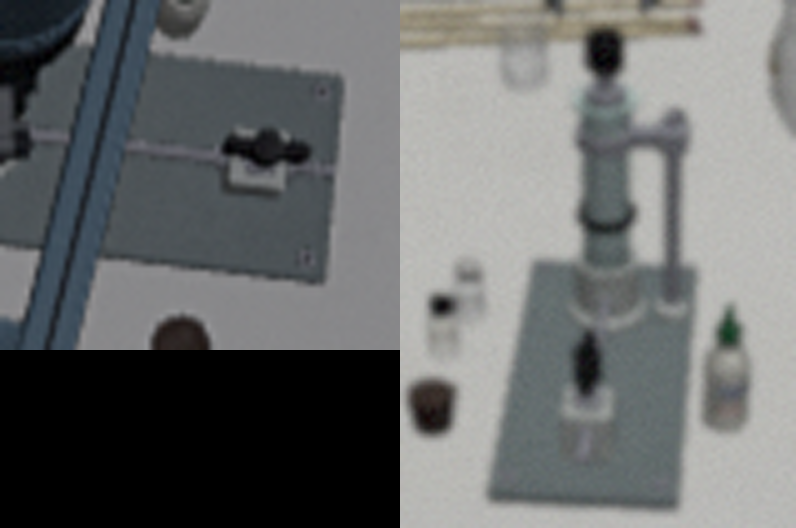

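```bash
python3 -m jog '[[0.001,0.0095,-0.1,0,0,0,-0.2],[0.001,0.0095,-0.192,0,0,0,-0.2],[0.001,0.0095,-0.192,0,0,0,-0.2],[0.001,0.0095,-0.192,0,0,0,-0.2]]' 20
python3 -m jog '[[0,0,0,0,0,0,0.1],[0,0,0,0,0,0,0.2],[0,0,0,0,0,0,0.3],[0,0,0,0,0,0,0.4],[0,0,0,0,0,0,0.5]]'
python3 -m jog '[[0,0,0,0,0,0,1],[0,0,0,0,0,0,1],[0,0,0,0,0,0,1]]'
```

```text
t: 9.25
eef_pos: [538.6, -29.0, 380.6]
tool_rot: [-2.225, -2.217, 0.001]
contact_force: [-0.9, -0.1, 0.9]
grip_width: 0.602
finger_force: 0.0
t: 9.75
eef_pos: [538.8, -28.2, 381.4]
tool_rot: [2.222, 2.218, 0.001]
contact_force: [0.4, -0.0, 5.5]
grip_width: 0.324
finger_force: 19.9
t: 10.05
eef_pos: [538.8, -28.2, 381.4]
tool_rot: [2.223, 2.218, 0.001]
contact_force: [0.5, 0.4, 5.6]
grip_width: 0.32
finger_force: 20.0
```

```bash
python3 -m jog '[[0,0,0,0,0,0,1],[0,0,0,0,0,0,1]]' 40
python3 -m jog '[[0,0,0.008,0,0,0,1],[0,0,0.02,0,0,0,1],[0,0,0.04,0,0,0,1],[0,0,0.04,0,0,0,1]]'
python3 -m jog '[[0,0,0.02,0,0,0,1],[0,0,0.04,0,0,0,1],[0,0,0.06,0,0,0,1],[0,0,0.06,0,0,0,1]]'
```

```text
t: 10.25
eef_pos: [538.8, -28.2, 381.5]
tool_rot: [2.222, 2.218, 0.002]
contact_force: [0.0, 0.2, 6.5]
grip_width: 0.316
finger_force: 38.9
t: 10.65
eef_pos: [538.6, -28.2, 390.9]
tool_rot: [2.224, 2.219, 0.0]
contact_force: [0.8, -0.5, -1.7]
grip_width: 0.315
finger_force: 39.8
t: 11.05
eef_pos: [538.4, -28.2, 406.4]
tool_rot: [2.223, 2.219, 0.0]
contact_force: [0.9, -0.5, -2.1]
grip_width: 0.31
finger_force: 40.0
```

```bash
python3 -m jog '[[0,0,0.02,0,0,0,1],[0,0,0.04,0,0,0,1],[0,0,0.06,0,0,0,1],[0,0,0.08,0,0,0,1],[0,0,0.08,0,0,0,1]]'
python3 - <<'E'
from h import *
S=[snapshot("side")["color"] for _ in range(8)]
A=np.load("pics/side0.npy");m=np.mean(S,0);np.save("pics/side1.npy",m)
print(observe()["eef_pos"])
f=lambda i:cv2.resize(np.clip(i.astype(float)*1.6,0,255).astype(np.uint8)[185:245,250:295,::-1],None,fx=8.5,fy=8.5,interpolation=2)
cv2.imwrite("pics/g.png",np.hstack([f(A),f(m)]))
for r in range(198,240): print(r,A[r,270:274].mean((0)).mean().round(1),m[r,270:274].mean((0)).mean().round(1),end=' | ')
for q in ["marker_mid","piston_foot","piston"]:
    for x in outline_of("side",q)[:2]:
        k=np.argwhere(x["mask"]); print(q,x["p"],x["uv"],k.min(0),k.max(0))
E
```

```text
t: 11.55
eef_pos: [538.5, -28.2, 426.4]
tool_rot: [2.223, 2.219, 0.0]
contact_force: [-0.7, 0.4, -3.1]
grip_width: 0.316
finger_force: 40.0
[538.54741322 -28.20372568 425.32072796]
198 87.9 91.0 | 199 80.2 87.4 | 200 84.6 89.0 | 201 88.8 93.6 | 202 90.6 97.3 | 203 94.5 98.4 | 204 93.8 99.1 | 205 94.7 99.3 | 206 93.3 98.6 | 207 93.9 99.2 | 208 93.2 98.8 | 209 93.5 98.5 | 210 91.7 95.9 | 211 94.2 91.6 | 212 92.7 88.7 | 213 93.8 87.2 | 214 87.0 83.8 | 215 65.2 68.5 | 216 42.2 45.8 | 217 47.7 56.3 | 218 71.4 89.4 | 219 87.6 108.3 | 220 93.2 110.4 | 221 93.8 108.2 | 222 90.0 111.3 | 223 86.5 118.2 | 224 83.4 122.9 | 225 90.4 127.8 | 226 107.6 131.3 | 227 110.6 123.2 | 228 100.2 106.9 | 229 95.8 99.7 | 230 96.2 100.9 | 231 97.4 104.2 | 232 103.4 107.8 | 233 103.0 107.7 | 234 100.6 105.8 | 235 100.3 105.9 | 236 106.6 113.1 | 237 118.6 125.2 | 238 125.2 131.1 | 239 116.5 123.7 | piston_foot 0.71 [269.6, 178.2] [158 266] [189 275]
piston 0.49 [270.8, 174.3] [158 266] [189 276]
```

View pics/g.png

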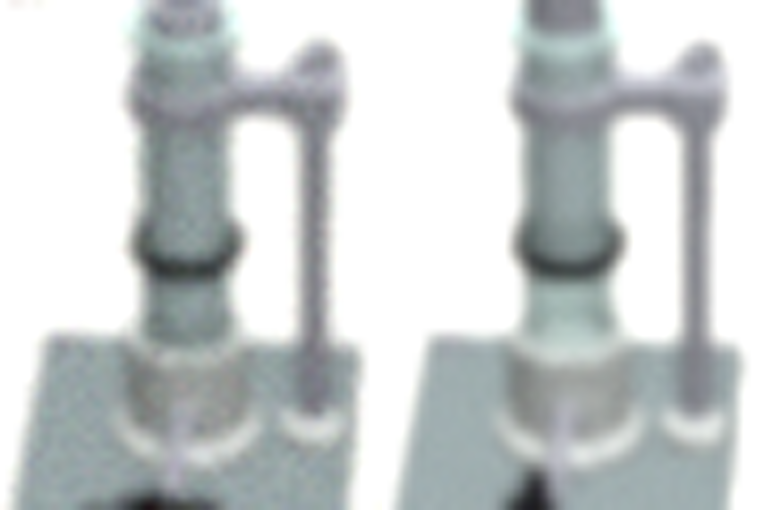

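```bash
python3 - <<'E'
from h import *
s=snapshot("side");A=np.load("pics/side0.npy").astype(float);m=np.load("pics/side1.npy")
C=np.array([538.5,-29.4])
def edge(I,rows,cols):
    g=I[rows[0]:rows[1],cols[0]:cols[1]].mean((1,2));return np.round(g,0).astype(int)
print("knob A 168..186",edge(A,(166,190),(270,273)))
print("cols row177",np.round(A[175:179,258:284].mean((0,2))).astype(int))
print("ring cols row 213-215",np.round(m[212:216,258:288].mean((0,2))).astype(int))
d=s["cam_to_world"][:3,3][:2]-C;d/=np.hypot(*d)
P=lambda r,z:np.round(proj(s,[*(C+d*r),z])[0],2)
print("knob top back",P(-14,238),"top front",P(14,238),"bot front",P(14,212))
print("flange front",P(24,190),"flange back",P(-24,190))
for z in (93,97,101):print(z,"ring front top/bot",P(21.5,z+4),P(21.5,z-4),"back",P(-21.5,z+4),P(-21.5,z-4))
for z in (80,90,95,100):print(z,"foot front",P(14.1,z),"back",P(-14.1,z))
E
```

```text
knob A 168..186 [140 148 155 141 108  73  40  20  25  12  12   7   9   7  10  36  64  79
  85  94 103  98  96 103]
cols row177 [152 166 172 173 173 172 173 161 131  82  35  16   5  10  15  19  34  86
 139 166 172 174 174 175 175 176]
ring cols row 213-215 [185 185 186 186 185 180 161 120  77  58  63  71  78  82  84  83  78  72
  65  80 121 161 181 185 185 180 159 121  92  96]
knob top back [270.88 170.87] top front [270.93 175.11] bot front [271.02 182.89]
flange front [271.12 190.97] flange back [271.03 183.42]
93 ring front top/bot [271.42 217.02] [271.45 219.22] back [271.34 209.81] [271.36 211.98]
97 ring front top/bot [271.41 215.91] [271.43 218.12] back [271.32 208.73] [271.35 210.9 ]
101 ring front top/bot [271.39 214.81] [271.42 217.02] back [271.31 207.63] [271.34 209.81]
80 foot front [271.46 220.41] back [271.4  215.63]
90 foot front [271.43 217.68] back [271.37 212.93]
95 foot front [271.41 216.3 ] back [271.36 211.57]
100 foot front [271.4  214.93] back [271.34 210.21]
```

```bash
python3 -m jog '[[0,0,-0.03,0,0,0,1],[0,0,-0.06,0,0,0,1],[0,0,-0.06,0,0,0,1],[0,0,-0.06,0,0,0,1]]'
python3 - <<'E'
from h import *
m=np.mean([snapshot("side")["color"] for _ in range(8)],0);np.save("pics/side2.npy",m)
o=observe();print(o["eef_pos"],o["contact_force"])
p=np.load("pics/side1.npy")
for r in range(206,228): print(r,[int(x) for x in m[r,268:276].mean(1)],[int(x) for x in p[r,268:276].mean(1)])
f=lambda i:cv2.resize(np.clip(i*1.6,0,255).astype(np.uint8)[200:235,255:290,::-1],None,fx=11,fy=11,interpolation=2)
cv2.imwrite("pics/i.png",np.hstack([f(m),f(p)]))
E
```

```text
t: 12.55
eef_pos: [538.6, -28.2, 409.9]
tool_rot: [-2.223, -2.219, 0.001]
contact_force: [1.2, -0.5, -2.3]
grip_width: 0.314
finger_force: 39.9
[538.48834915 -28.22557659 410.56566624] [ 0.92958688 -1.03136654 -2.13665976]
206 [86, 91, 95, 98, 101, 100, 98, 100] [87, 90, 95, 99, 99, 100, 98, 101]
207 [85, 90, 95, 98, 100, 99, 98, 100] [87, 90, 95, 98, 101, 100, 99, 98]
208 [87, 89, 95, 99, 101, 99, 98, 100] [86, 90, 95, 98, 99, 101, 96, 99]
209 [85, 91, 94, 98, 99, 100, 99, 99] [84, 88, 94, 99, 100, 100, 96, 97]
210 [83, 91, 95, 99, 100, 101, 96, 95] [80, 85, 93, 95, 98, 96, 93, 90]
211 [83, 90, 95, 99, 101, 100, 97, 93] [75, 83, 88, 91, 92, 93, 89, 83]
212 [84, 90, 95, 98, 101, 100, 97, 91] [72, 81, 85, 88, 90, 89, 86, 82]
213 [79, 88, 94, 99, 100, 100, 96, 87] [71, 77, 83, 87, 88, 89, 86, 81]
214 [69, 79, 87, 92, 96, 92, 86, 74] [62, 71, 79, 84, 86, 84, 80, 71]
215 [49, 58, 68, 72, 74, 73, 64, 52] [45, 54, 64, 68, 72, 68, 60, 53]
216 [37, 37, 39, 43, 49, 44, 41, 48] [44, 40, 42, 46, 47, 47, 45, 51]
217 [52, 45, 42, 42, 46, 49, 54, 68] [66, 60, 56, 56, 55, 56, 61, 75]
218 [76, 71, 70, 70, 72, 77, 80, 90] [91, 90, 88, 89, 89, 90, 89, 96]
219 [94, 91, 91, 92, 95, 96, 98, 99] [104, 107, 108, 108, 109, 107, 104, 104]
220 [101, 101, 102, 102, 103, 102, 101, 103] [104, 108, 112, 110, 110, 108, 104, 104]
221 [101, 104, 106, 106, 106, 105, 100, 99] [102, 106, 108, 110, 108, 105, 101, 99]
222 [99, 107, 111, 112, 111, 109, 106, 99] [101, 105, 112, 110, 111, 109, 103, 97]
223 [104, 110, 116, 119, 119, 117, 113, 104] [102, 112, 117, 119, 119, 116, 112, 104]
224 [114, 117, 121, 123, 125, 123, 119, 115] [111, 117, 121, 123, 123, 123, 120, 115]
225 [120, 124, 127, 129, 128, 129, 128, 127] [121, 124, 126, 128, 128, 127, 127, 125]
226 [122, 128, 131, 131, 131, 130, 130, 128] [123, 128, 131, 132, 129, 131, 131, 127]
227 [110, 120, 124, 123, 122, 122, 123, 117] [111, 120, 125, 123, 122, 121, 121, 118]
```

View pics/i.png

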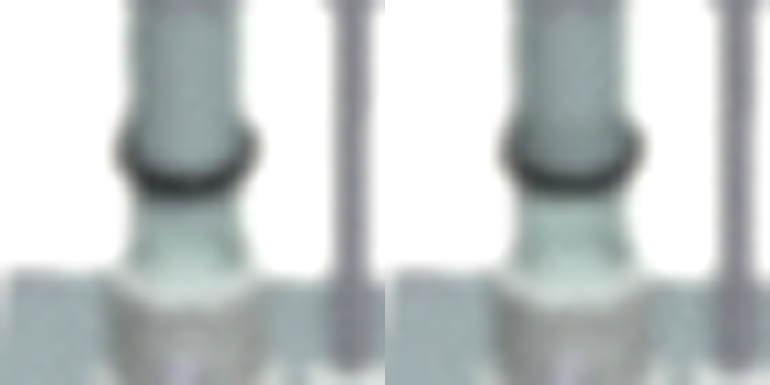

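```bash
python3 -m jog '[[0,0,0.02,0,0,0,1],[0,0,0.04,0,0,0,1],[0,0,0.062,0,0,0,1],[0,0,0.062,0,0,0,1],[0,0,0.062,0,0,0,1]]'
python3 -m jog '[[0,0,0,0,0,0,1],[0,0,0,0,0,0,1],[0,0,0,0,0,0,1],[0,0,0,0,0,0,1],[0,0,0,0,0,0,1]]'
```

```text
t: 13.45
eef_pos: [538.4, -28.2, 426.3]
tool_rot: [2.224, 2.219, 0.0]
contact_force: [0.1, 0.2, -2.2]
grip_width: 0.313
finger_force: 40.0
t: 13.95
eef_pos: [538.6, -28.2, 425.9]
tool_rot: [-2.224, -2.219, 0.0]
contact_force: [1.4, 0.1, -2.5]
grip_width: 0.311
finger_force: 40.0
```

```bash
python3 -c "
from bench import *
print(finish_job())"
```

```text
the job is handed in; nothing more can be done
None
```

I turned the tap handle fully open to its stop, then drew the piston straight up and handed the job in at about 14 s, still gripping it. By my estimate the piston's lower end is about 94 mm above the bench and the ring's middle 93–96 mm, both only good to a couple of millimetres.

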